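# Snap a spare breaker into its mounting socket

## Robot

A 7-joint arm with a two-finger parallel gripper is mounted at the origin on a cart in front of the work surface, level with it; the furniture and walls round the work are solid. World frame = base frame: x ahead of the robot, y to its left, z up, the work surface at z = 0. Lengths are in m, angles in rad, forces in N, time in s.
With the tool pointing down it reaches from about 0.425 to 0.925 m from the base axis. Payload 6.8 kg.
Tool frame: the origin (TCP) lies between the finger pads; the fingertips stand r.tcp_to_tips ahead of it and the grasp point (between the pads) lies 3 mm ahead of it (r.tcp_to_tips is the distance from the TCP to the fingertips, in m); z points along the fingers, y is the line along which they close (so a half turn about z gives the same grasp; the last joint's range is limited). The gripper opens to 85 mm and grips with 20 to 120 N. Pads are 22 mm wide; open, the fingers measure 114 mm over their backs; the gripper's body (76 mm by 85 mm) begins 54 mm behind the grasp point. The pads swing forward as they close: fully open they stand 13 mm farther back than shut.
Start: joints at [1.207, 0.477, 0.022, 1.555, -0.011, 1.109, -0.083], TCP at [0.171, -0.653, 0.253] pointing down, gripper open.
Joint ranges: [-2.96, 2.96], [-0.34, 2.1], [-1.41, 1.46], [0.24, 2.44], [-1.37, 4.51], [0.17, 1.92], [-2.96, 2.96]. Speed limits (rad/s): [2.39, 2.39, 3.14, 3.14, 3.14, 3.14, 3.14].

## Interface

Orientations are given as a rotation vector (axis times angle).
In Python, from bench import r gives the robot as it stands. The module is installed in compiled form; this text tells all that it offers.
- The arm moves only by the tool step_arm, never from a script. Its argument "moves" is a list of rows, each an object of numbers: "rx", "ry", "rz": the turn, a rotation vector about the tool's x, y, z in degrees; "dx", "dy", "dz": the shift along the tool's x, y, z in mm; "gripper": the opening, from -1 (shut) to 1 (fully open). In form: [{"rx": .., "ry": .., "rz": .., "dx": .., "dy": .., "dz": .., "gripper": ..}, ...]. A call has 1 to 20 rows; each row shifts and turns the commanded pose from where the row before left it, along the tool's axes as they then stand; what a row does not reach is not made up. A row lasts 1/8 s, in which the tool goes at most 62.5 mm and 10.7 degrees, less where a joint would pass 70% of its speed; a pose out of reach is approached as far as the arm can. A call is refused whole if a number of a shift passes 62.5 or a number of a turn 10.7, either way. A call with a gripper value outside its range is refused whole. The fingers move at their own pace and stop on an object; "grip_force" is the grip in N (left out, the last holds). Time passes only in rows, so rows that do not move let the fingers close. It gives the time, the measured TCP pose, the force, the opening and the grip force at its end, in the units of the state.
- r.get_obs(): the state, without advancing time (a new reading comes with each control period).
- r.grab_frame(name): name is "scene" or "top" or "wrist"; returns the picture (384x512x3 uint8, blue, green, red); there is no depth.
- r.camera_info(name): a dict with "mtx" (3x3 intrinsics, pixels), "rvec" (rotation vector, rad) and "tvec" (3), from world to camera coordinates, as OpenCV has them. Camera axes: x right, y down, z forward; pixel columns grow to the right and rows downward; lengths in m; the calibration is good to about 2 mm. A picture is of the moment at which its call begins: read the wrist's pose just before it. camera_info takes no time and is no camera call; for the wrist camera it gives the pose at the moment of the call.
- r.hand_in(): hands the job in; it is judged then, once.
The state is a dict: "clock": time; "joints": joint angles; "qvel": joint speeds; "tau": joint torques, N m; "tcp_pos": TCP position; "orientation": TCP orientation; "contact_force": force on the tool from outside, world axes, zero at the start; "moment": the same for the moment, N m; "grip_width": finger opening in m; "gripper_force": force on a finger pad.
Only numpy, scipy, OpenCV 4.12 (cv2) and the standard library are available. Lean on these libraries where they do the work, as an engineer would, in place of code of your own. Each camera call takes 0.05 s, during which the arm holds its last target. There are 200 camera calls.

## Task

Set the white spare breaker upright into the bay of the grey mounting socket, lined up with the bay, and press it down steadily until the spring clip under it snaps through and stays down (the green flag comes out at the front of the socket). Feel for the snap, never press hard (the socket breaks at about 22 N), then let go of the breaker, and leave the glassware and the dropper bottle where they stand.

Things in the scene. Friction and masses are not known exactly. Their poses are not given: they have to be found in the camera images.
- breaker_mid (a point): Centre (31 mm above the underside, on the middle line) of the spare two-pole breaker: a loose white block with a red toggle on top, 74 mm long (x), 36 wide (y), 62 high (z), 0.13 to 0.2 kg. Grasp it across its 36 mm width at mid-length. Either end may face either way in the socket.
- breaker: The same breaker; origin at the centre of its underside. The full 74 x 36 mm outline reaches 40 mm up; above that the middle 42 mm of the length goes on to 54 mm, and the thin red toggle to 62 mm.
- socket: Grey mounting socket fixed to the bench; origin at the centre of its underside. Base plate 128 (x) x 66 (y) x 8 mm. Four black corner guides form a bay 78 x 40 mm, long way along the socket's x; they rise to 56 mm and flare outward to 63 mm. Between them the sides are open above 23 mm (long sides: over the middle 58 mm), so fingers can pass there.
- socket_seat (a point): Middle of the bay, 46 mm above the socket's underside; x = length of the bay. Here lie the tops of two grey support pads, on which a breaker set down first stands. More than 22 N between breaker and socket breaks the socket.
- pads (a joint): Travel of the two support pads downward in m, 0 to 0.034. They start at 0, carry the breaker's weight, slide down together with about 4 N of rubbing friction and stay where they are left.
- clip (a joint): Travel of the orange snap clip downward in m: 0 = up; let go before 0.007 it springs back; past that it snaps to 0.0085 (hard stop, stays down). The push it needs peaks at about 10 N (besides the pads' friction) at 0.0025 and falls to nothing at 0.007.
- clip_place (a point): Fixed point on the middle line of the bay, 35 mm above the socket's underside. The clip lies between the pads, under the breaker, and its height differs from start to start and is not measured: its top is met somewhere from 9 mm above to 9 mm below this point, that is 2 to 20 mm below the pads' first height. It must be felt.
- flag (a joint): Green flag in a small black housing (18 x 24 mm, up to 41 mm high) at the -x end of the base plate: it slides out with the clip, 0 = in (clip up), 0.0085 = out (clip snapped down).
- dropper: Bystander: amber dropper bottle with a black bulb, 33 mm across, 99 mm high; origin at the centre of its underside.
- glass_beaker: Bystander: glass beaker, 71 mm across, 90 mm high; origin at the centre of its underside.
- conical_flask: Bystander: conical flask, 60 mm across, 98 mm high; origin at the centre of its underside.
Things that resemble listed ones, but are neither listed nor needed, are in the scene too. There is more than one size of the breaker; the one meant has the size given above.

How it is judged:
On the way, in this order (a step that is already met when the one before it is completed fails the run):
1. the breaker stands in the bay between the guides, upright and lined up, before the clip has been pressed in (horizontal distance between breaker_mid and socket_seat below 0.006 m and z of breaker_mid in the frame of socket_seat below 0.037 m and angle between breaker_mid's own z axis and vertical below 0.15 rad and value of joint clip below 0.006 m), for 0.1 s.
2. the breaker has pressed the clip past its force peak and the clip has snapped down (value of joint clip above 0.0075 m), for 0.2 s.
At the end, for the whole second after the job is handed in: the clip stays snapped down (travel over 7.5 mm) with the breaker let go in the bay: within 6 mm of its middle, pressed down at least 5 mm from the height at which it first stood on the pads, upright within 7 degrees and lined up with the bay within 9 degrees, at rest (value of joint clip above 0.0075 m and horizontal distance between breaker_mid and socket_seat below 0.006 m and z of breaker_mid in the frame of socket_seat below 0.026 m and angle between breaker_mid's own z axis and vertical below 0.12 rad and angle between the x axis of breaker_mid and the x axis of socket_seat, either way round below 0.15 rad and linear speed of breaker below 0.02 m/s); the robot touches nothing.
It fails at once if the breaker is pressed on the socket with more than 22 N (contact force between breaker and socket above 22 N).
It fails at once if the dropper bottle, beaker or flask is pushed more than 20 mm away (distance of any of dropper, glass_beaker, conical_flask from where it was at the start of the episode above 0.02 m).
It also fails if it takes over 58 s, if anything falls off the work surface, if the arm or the gripper's body presses on something with over 40 N, if the wrist force passes 120 N, or if a joint passes its speed limit or range.

## Working session

There is one attempt and no reset: what is moved stays moved. The work goes in short steps, Python scripts to look and compute and a tool call to move; the robot and the scene stay as the last step left them, time stands still between calls to the robot, and variables do not carry over. Pictures are saved under pics/ and viewed, at most 10 in all, crops included, and the job is handed in when it is done.

Besides the shell and the picture viewer there is one more tool, called after "Request:" as name(argument=value, ...) on one line, values as JSON. step_arm: Moves the arm, as the interface text tells. Its arguments: {"type":"object","properties":{"moves":{"type":"array","items":{"type":"object","properties":{"rx":{"type":"number"},"ry":{"type":"number"},"rz":{"type":"number"},"dx":{"type":"number"},"dy":{"type":"number"},"dz":{"type":"number"},"gripper":{"type":"number"}}}},"grip_force":{"type":"number"}},"required":["moves"]}

```bash
mkdir -p pics; cat > h.py <<'E'
import cv2,numpy as np
from bench import r
def cam(n):
    c=r.camera_info(n);R=cv2.Rodrigues(np.array(c["rvec"],float))[0];return np.array(c["mtx"],float),R,np.array(c["tvec"],float).ravel()
def ray(c,u,v,z):
    K,R,t=c;d=R.T@np.linalg.inv(K)@np.array([u,v,1.]);o=-R.T@t;return o+d*(z-o[2])/d[2]
def proj(c,P):
    K,R,t=c;q=K@(R@np.array(P,float)+t);return q[:2]/q[2]
E
python3 - <<'E'
from h import *
for n in("top","scene"):
    f=r.grab_frame(n);cv2.imwrite(f"pics/{n}0.png",f);c=cam(n);print(n,c[0][0,0],-c[1].T@c[2])
o=r.get_obs();print(o,r.tcp_to_tips)
E
```

```text
top 422.0303972266027 [ 0.14488058 -0.13683624  1.5287244 ]
scene 463.97852554550536 [-0.31385852  0.61687354  0.77329088]
{'clock': 0.1, 'joints': array([ 1.20689651,  0.47772788,  0.02234964,  1.55635483, -0.01150294,
        1.10928804, -0.08309633]), 'qvel': array([ 0.00010953, -0.00050247,  0.00065119, -0.00338175, -0.00033794,
        0.00012897,  0.00147313]), 'tau': array([ 4.63177290e-03, -5.97754741e+01,  1.61349747e+00, -2.81952614e+01,
        1.27739357e-02,  4.98656533e-03,  3.24654411e-05]), 'tcp_pos': array([ 0.17065081, -0.65255871,  0.25241509]), 'orientation': array([-3.11432533e+00, -4.00533778e-01,  5.17664665e-04]), 'contact_force': array([ 0.74624881, -0.25203288,  0.25639794]), 'moment': array([-0.00921322,  0.03319218,  0.00316589]), 'gripper_force': 0.0, 'grip_width': 0.08503675191653473} 0.022
```

View pics/top0.png

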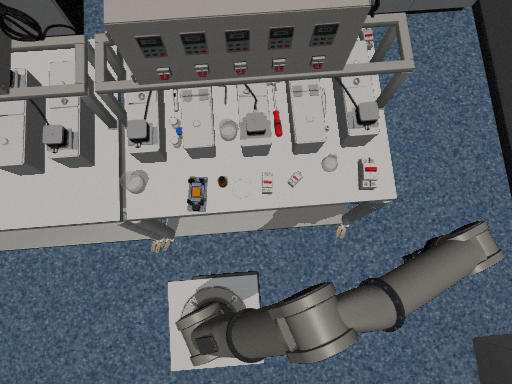

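View pics/scene0.png

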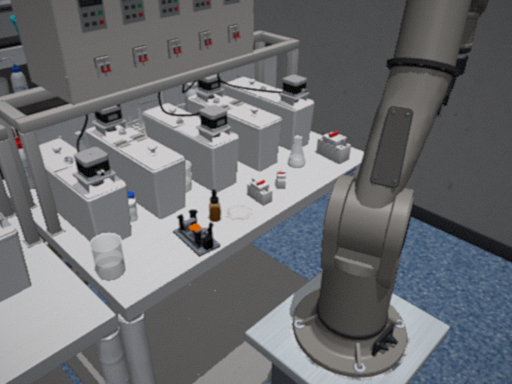

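The scene shows a socket at top px (197,193), with its orange clip. There are three white blocks with red toggles: (267,182), about 22 px long; (295,179), small; and (369,172), large. At 276 px/m, 74 mm is about 20–22 px, so I choose (267,182). I'll check it in a close crop.

```bash
python3 - <<'E'
from h import *
f=cv2.imread("pics/top0.png");s=cv2.imread("pics/scene0.png")
a=cv2.resize(f[165:220,180:310],None,fx=6,fy=6,interpolation=cv2.INTER_CUBIC)
b=cv2.resize(s[170:255,170:300],None,fx=3,fy=3,interpolation=cv2.INTER_CUBIC)
im=np.zeros((a.shape[0]+b.shape[0],a.shape[1],3),np.uint8);im[:a.shape[0]]=a;im[a.shape[0]:,:b.shape[1]]=b
cv2.imwrite("pics/crop1.png",im)
c=cam("top")
for n,u,v,z in [("br",267,182,.055),("small",295,179,.03),("big",369,172,.06),("sock",197,193,.04),("dropper",222,181,.09),("flask",330,162,.05),("beaker",134,182,.05)]: print(n,ray(c,u,v,z).round(3))
E
```

```text
br [ 0.466 -0.225  0.055]
small [ 0.475 -0.329  0.03 ]
big [ 0.473 -0.592  0.06 ]
sock [0.449 0.029 0.04 ]
dropper [ 0.475 -0.066  0.09 ]
flask [ 0.524 -0.459  0.05 ]
beaker [0.505 0.25  0.05 ]
```

View pics/crop1.png

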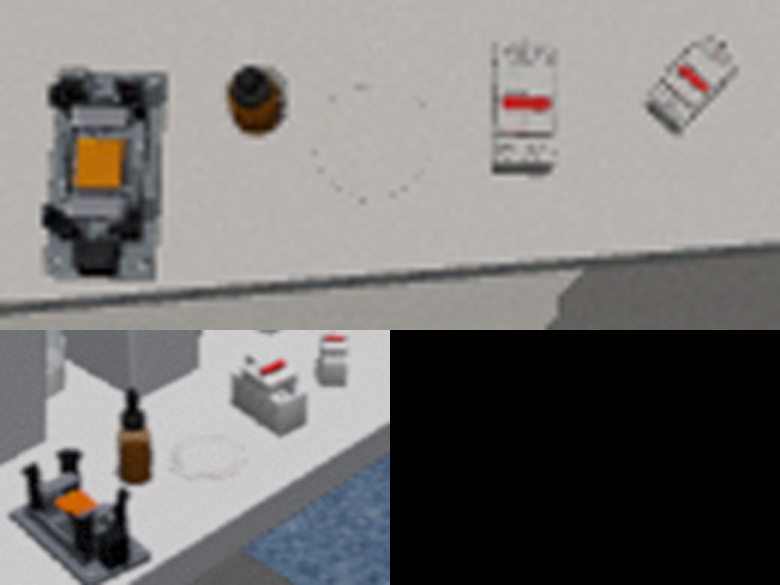

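The crop shows the chosen block at crop px (523,105), with its long side along world x, a stepped top and a red toggle. It is about 10 x 22 px, which fits 36 x 74 mm, while the neighbour at (690,78) is clearly smaller. The socket's flag housing is on the robot side and the dropper stands between the two.

```bash
cat >> h.py <<'E'
from scipy.spatial.transform import Rotation as Ro
def plan(p=None,yaw=None,R=None):
    """print tool-frame shift (mm) to p and turn (deg) to pointing-down with tool x at world yaw (mod 180)"""
    o=r.get_obs();R0=Ro.from_rotvec(o["orientation"]).as_matrix()
    print("t",o["clock"],"tcp",o["tcp_pos"].round(4),"F",o["contact_force"].round(1),"w",o["grip_width"])
    print("toolx yaw",np.degrees(np.arctan2(R0[1,0],R0[0,0])),"z",R0[:,2].round(4))
    if p is not None: print("shift",(R0.T@(np.array(p)-o["tcp_pos"])*1000).round(1))
    if yaw is not None:
        best=None
        for k in(0,180):
            a=np.radians(yaw+k);x=np.array([np.cos(a),np.sin(a),0]);z=np.array([0,0,-1.]);Rt=np.c_[x,np.cross(z,x),z]
            print("turn",(np.degrees(Ro.from_matrix(R0.T@Rt).as_rotvec())).round(2))
E
python3 - <<'E'
from h import *
plan([.44,-.225,.28],0)
E
```

```text
t 0.1 tcp [ 0.1707 -0.6526  0.2524] F [ 0.7 -0.3  0.3] w 0.08503675191653473
toolx yaw 14.657181451754202 z [-5.0e-04  1.6e-03 -1.0e+00]
shift [ 368.8 -345.5  -27.1]
turn [-0.09  0.02 14.66]
turn [-3.0000e-02 -1.3000e-01 -1.6534e+02]
```

Request:
step_arm(moves=[{"dx":37,"dy":-34.5,"dz":-3},{"dx":37,"dy":-34.5,"dz":-3},{"dx":37,"dy":-34.5,"dz":-3},{"dx":37,"dy":-34.5,"dz":-3},{"dx":37,"dy":-34.5,"dz":-3},{"dx":37,"dy":-34.5,"dz":-3},{"dx":37,"dy":-34.5,"dz":-3},{"dx":37,"dy":-34.5,"dz":-3},{"dx":37,"dy":-34.5,"dz":-3},{"dx":37,"dy":-34.5,"dz":-3},{"rz":7.3},{"rz":7.3},{},{}])

```text
invalid input at $.moves[0]: expected keys rx, ry, rz, dx, dy, dz, gripper
```

```bash
python3 - <<'E'
from h import *
plan([.44,-.225,.28],0)
c=cam("wrist");f=r.grab_frame("wrist");cv2.imwrite("pics/w1.png",f);np.savez("w1.npz",K=c[0],R=c[1],t=c[2]);print(c[0][0,0],-c[1].T@c[2])
E
```

```text
t 0.1 tcp [ 0.1707 -0.6526  0.2524] F [ 0.7 -0.3  0.3] w 0.08503675191653473
toolx yaw 14.657181451754202 z [-5.0e-04  1.6e-03 -1.0e+00]
shift [ 368.8 -345.5  -27.1]
turn [-0.09  0.02 14.66]
turn [-3.0000e-02 -1.3000e-01 -1.6534e+02]
264.9605079391982 [ 0.23578706 -0.63487463  0.3735158 ]
```

View pics/w1.png

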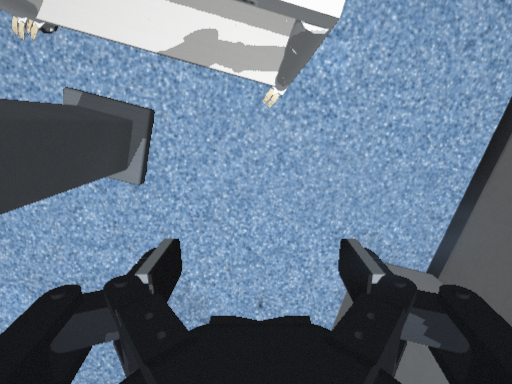

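The move was refused because every row needs all of its keys. The picture therefore shows only the start pose: floor, with the table edge at the top. It does show that the camera looks ahead along tool +x.

Request:
step_arm(moves=[{"rx":0,"ry":0,"rz":0,"dx":37,"dy":-34.5,"dz":-3,"gripper":1},{"rx":0,"ry":0,"rz":0,"dx":37,"dy":-34.5,"dz":-3,"gripper":1},{"rx":0,"ry":0,"rz":0,"dx":37,"dy":-34.5,"dz":-3,"gripper":1},{"rx":0,"ry":0,"rz":0,"dx":37,"dy":-34.5,"dz":-3,"gripper":1},{"rx":0,"ry":0,"rz":0,"dx":37,"dy":-34.5,"dz":-3,"gripper":1},{"rx":0,"ry":0,"rz":0,"dx":37,"dy":-34.5,"dz":-3,"gripper":1},{"rx":0,"ry":0,"rz":0,"dx":37,"dy":-34.5,"dz":-3,"gripper":1},{"rx":0,"ry":0,"rz":0,"dx":37,"dy":-34.5,"dz":-3,"gripper":1},{"rx":0,"ry":0,"rz":0,"dx":37,"dy":-34.5,"dz":-3,"gripper":1},{"rx":0,"ry":0,"rz":0,"dx":37,"dy":-34.5,"dz":-3,"gripper":1},{"rx":0,"ry":0,"rz":7.3,"dx":0,"dy":0,"dz":0,"gripper":1},{"rx":0,"ry":0,"rz":7.3,"dx":0,"dy":0,"dz":0,"gripper":1},{"rx":0,"ry":0,"rz":0,"dx":0,"dy":0,"dz":0,"gripper":1}])

```text
clock: 1.78
tcp_pos: [0.4414, -0.2255, 0.2831]
orientation: [-3.142, -0.004, 0.001]
contact_force: [-0.3, 0.0, -1.4]
grip_width: 0.0852
gripper_force: 0.0
```

```bash
python3 - <<'E'
from h import *
plan([.44,-.225,.28],0)
c=cam("wrist");f=r.grab_frame("wrist");cv2.imwrite("pics/w2.png",f);np.savez("w2.npz",K=c[0],R=c[1],t=c[2]);print(c[0][0,0],-c[1].T@c[2])
E
```

```text
t 1.775 tcp [ 0.4414 -0.2255  0.2831] F [-0.3  0.  -1.4] w 0.08521698706094309
toolx yaw 0.133913788026212 z [-4.e-04  1.e-04 -1.e+00]
shift [-1.3 -0.5  3.1]
turn [-0.    0.02  0.13]
turn [-4.0000e-02 -1.0000e-02 -1.7987e+02]
264.9605079391982 [ 0.50868993 -0.22484034  0.40420504]
```

View pics/w2.png

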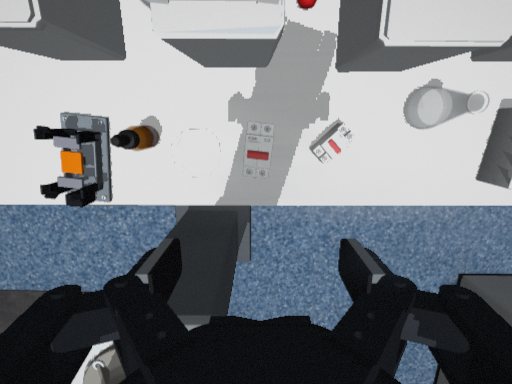

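The breaker is at px (258,150), two-pole with screws, spanning about 26 x 56 px. At its height that is roughly 36 x 76 mm, so the size is right. The socket is at (78,160) and the dropper at (135,138). Next I'll measure the breaker and socket precisely.

```bash
python3 - <<'E'
from h import *
d=np.load("w2.npz");c=(d["K"],d["R"],d["t"]);f=cv2.imread("pics/w2.png")
hsv=cv2.cvtColor(f,cv2.COLOR_BGR2HSV);g=cv2.cvtColor(f,cv2.COLOR_BGR2GRAY)
x0,y0=236,112
red=cv2.inRange(hsv,(0,120,60),(10,255,255))|cv2.inRange(hsv,(170,120,60),(180,255,255))
R=red[140:170,240:280];p=np.argwhere(R>0)[:,::-1]+[240,140];print("toggle",p.mean(0),p.min(0),p.max(0),ray(c,*p.mean(0),.060).round(4),cv2.minAreaRect(p.astype(np.float32)))
print("cols prof",[(i,int(v)) for i,v in zip(range(238,282),g[128:176,238:282].mean(0))])
print("rows prof",[(i,int(v)) for i,v in zip(range(114,188),g[114:188,250:270].mean(1))])
m=cv2.inRange(hsv,(5,150,120),(22,255,255))[130:190,50:100]
p=np.argwhere(m>0)[:,::-1]+[50,130];print("clip",p.mean(0),p.min(0),p.max(0),cv2.minAreaRect(p.astype(np.float32)),ray(c,*p.mean(0),.035).round(4))
cr=np.hstack([cv2.resize(f[100:215,25:120],(475,575),interpolation=cv2.INTER_CUBIC),cv2.resize(f[110:190,235:280],(324,575),interpolation=cv2.INTER_CUBIC)])
cv2.imwrite("pics/crop2.png",cr)
E
```

```text
toggle [257.37681159 154.6884058 ] [248 151] [267 159] [ 0.4672 -0.222   0.06  ] ((257.480224609375, 154.69801330566406), (19.602231979370117, 6.865756988525391), 5.710593223571777)
cols prof [(238, 177), (239, 171), (240, 166), (241, 164), (242, 159), (243, 153), (244, 155), (245, 158), (246, 158), (247, 148), (248, 143), (249, 142), (250, 143), (251, 144), (252, 142), (253, 143), (254, 143), (255, 142), (256, 142), (257, 147), (258, 148), (259, 147), (260, 145), (261, 145), (262, 146), (263, 147), (264, 144), (265, 146), (266, 145), (267, 144), (268, 150), (269, 159), (270, 160), (271, 160), (272, 158), (273, 155), (274, 156), (275, 156), (276, 156), (277, 157), (278, 157), (279, 156), (280, 157), (281, 157)]
rows prof [(114, 156), (115, 156), (116, 157), (117, 157), (118, 158), (119, 158), (120, 158), (121, 155), (122, 155), (123, 160), (124, 163), (125, 157), (126, 149), (127, 144), (128, 143), (129, 147), (130, 152), (131, 161), (132, 164), (133, 163), (134, 154), (135, 149), (136, 156), (137, 160), (138, 152), (139, 152), (140, 156), (141, 152), (142, 158), (143, 166), (144, 167), (145, 167), (146, 167), (147, 166), (148, 166), (149, 164), (150, 148), (151, 107), (152, 78), (153, 77), (154, 84), (155, 88), (156, 90), (157, 91), (158, 100), (159, 129), (160, 156), (161, 163), (162, 163), (163, 163), (164, 163), (165, 163), (166, 161), (167, 158), (168, 158), (169, 158), (170, 156), (171, 153), (172, 147), (173, 147), (174, 150), (175, 154), (176, 156), (177, 154), (178, 154), (179, 157), (180, 157), (181, 157), (182, 156), (183, 156), (184, 156), (185, 156), (186, 157), (187, 157)]
clip [ 71.16359447 161.95391705] [ 61 151] [ 82 173] ((71.5, 162.0), (21.0, 22.0), 0.0) [0.4536 0.0384 0.035 ]
```

View pics/crop2.png

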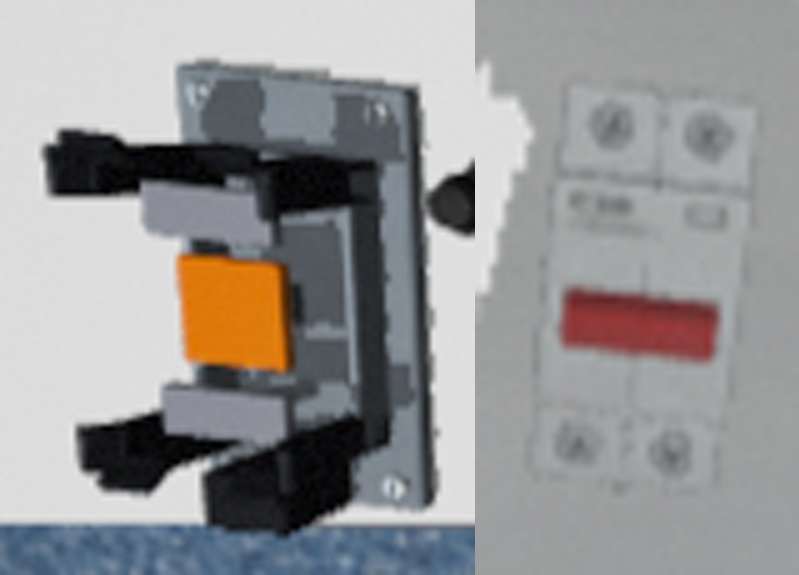

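The crop confirms the breaker, tilted about 6°, with its top-face corners sharp. The socket appears obliquely at the left, so I'll look at it from straight above.

Request:
step_arm(moves=[{"rx":0,"ry":0,"rz":0,"dx":0,"dy":-43,"dz":0,"gripper":1},{"rx":0,"ry":0,"rz":0,"dx":0,"dy":-43,"dz":0,"gripper":1},{"rx":0,"ry":0,"rz":0,"dx":0,"dy":-43,"dz":0,"gripper":1},{"rx":0,"ry":0,"rz":0,"dx":0,"dy":-43,"dz":0,"gripper":1},{"rx":0,"ry":0,"rz":0,"dx":0,"dy":-43,"dz":0,"gripper":1},{"rx":0,"ry":0,"rz":0,"dx":0,"dy":-43,"dz":0,"gripper":1},{"rx":0,"ry":0,"rz":0,"dx":0,"dy":0,"dz":0,"gripper":1}])

```text
clock: 2.7
tcp_pos: [0.4411, 0.0355, 0.2836]
orientation: [-3.141, -0.014, -0.001]
contact_force: [-0.2, -1.3, 0.1]
grip_width: 0.0851
gripper_force: 0.0
```

```bash
python3 - <<'E'
from h import *
d=np.load("w2.npz");c2=(d["K"],d["R"],d["t"])
P=np.array([ray(c2,u,v,.04)[:2] for u,v in[(247.9,121.5),(274.2,124.2),(267.9,177.7),(242.6,176.1)]])
print("breaker corners",P.round(4).tolist(),"mid",P.mean(0));a=P[0]+P[1]-P[2]-P[3];b=P[0]+P[3]-P[1]-P[2];print("L,W",np.hypot(*a)/2,np.hypot(*b)/2,"yaw",np.degrees(np.arctan2(a[1],a[0])),np.degrees(np.arctan2(-b[0],b[1])))
plan()
c=cam("wrist");f=r.grab_frame("wrist");cv2.imwrite("pics/w3.png",f);np.savez("w3.npz",K=c[0],R=c[1],t=c[2])
g=proj(c,[.4536,.0384,.03]);print(g)
u,v=int(g[0]),int(g[1]);a=max(0,u-80);b=max(0,v-60);print(a,b);cv2.imwrite("pics/crop3.png",cv2.resize(f[b:b+120,a:a+160],None,fx=5,fy=5,interpolation=cv2.INTER_CUBIC))
E
```

```text
breaker corners [[0.5085, -0.2093], [0.5051, -0.2441], [0.4327, -0.2365], [0.4349, -0.2011]] mid [ 0.47030679 -0.22274954]
L,W 0.07335437358497124 0.03524132652785337 yaw -6.168581012722849 -4.550375798962306
t 2.7 tcp [0.4411 0.0355 0.2836] F [-0.2 -1.3  0.1] w 0.0851294420757819
toolx yaw 0.5236995717724209 z [ 6.e-04  9.e-04 -1.e+00]
[258.23049125 161.72217448]
178 101
```

View pics/crop3.png

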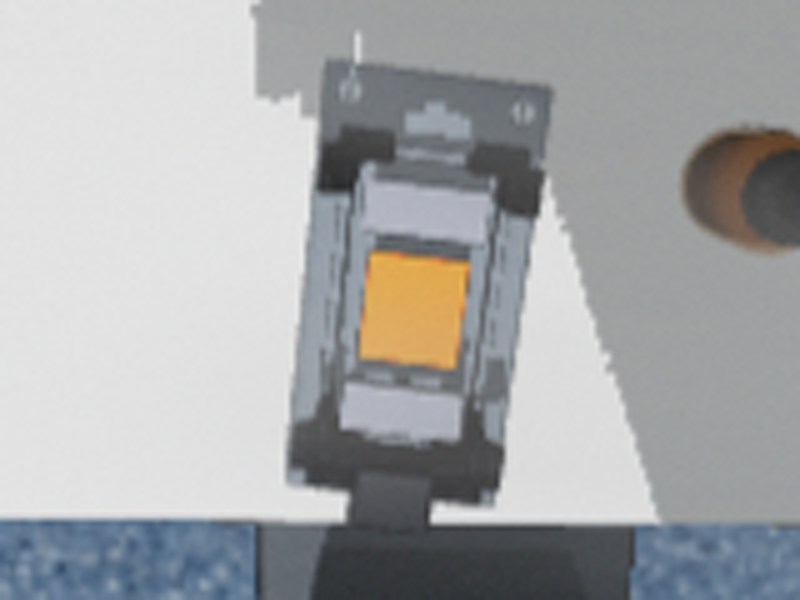

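The crop shows the socket from above. The plate corners are at crop px (327,60), (553,88), (494,506), (289,483), the grey pads at (428,210) and (402,410), and the clip at (415,310).

```bash
python3 - <<'E'
from h import *
d=np.load("w3.npz");c=(d["K"],d["R"],d["t"])
def Q(L,z): return np.array([ray(c,178+u/5,101+v/5,z)[:2] for u,v in L])
def yw(P): a=P[0]+P[1]-P[2]-P[3];b=P[0]+P[3]-P[1]-P[2];return np.hypot(*a)/2,np.hypot(*b)/2,np.degrees(np.arctan2(a[1],a[0])),np.degrees(np.arctan2(-b[0],b[1]))
for n,L,z in[("plate",[(327,60),(553,88),(494,506),(289,483)],.008),("pads",[(368,177),(497,188),(460,437),(340,428)],.046),("clip",[(370,252),(470,260),(460,370),(360,362)],.037)]:
    P=Q(L,z);print(n,P.mean(0).round(4),yw(P))
# red centre of breaker from top camera as cross-check
t=cam("top");f=cv2.imread("pics/top0.png");h=cv2.cvtColor(f,cv2.COLOR_BGR2HSV)
def cen(m,x0,x1,y0,y1): return np.argwhere(m[y0:y1,x0:x1]>0)[:,::-1].mean(0)+[x0,y0]
red=cv2.inRange(h,(0,120,80),(8,255,255))|cv2.inRange(h,(172,120,80),(180,255,255))
print("toggle top",ray(t,*cen(red,258,276,170,195),.06).round(4))
print("clip top",ray(t,*cen(cv2.inRange(h,(8,150,120),(22,255,255)),188,206,183,203),.037).round(4))
plan([.4703,-.2227,.20],-5.5)
E
```

```text
plate [0.4535 0.0344] (np.float64(0.1265215789259649), np.float64(0.06485707546664896), np.float64(-6.0095537183196654), np.float64(-6.2104566204397385))
pads [0.454  0.0343] (np.float64(0.06869835043333658), np.float64(0.03391477126098417), np.float64(-6.795994844541323), np.float64(-4.084118607750202))
clip [0.4524 0.0345] (np.float64(0.030884828088250986), np.float64(0.02795440714683673), np.float64(-4.596711625189817), np.float64(-4.083525104043279))
toggle top [ 0.4669 -0.2253  0.06  ]
clip top [0.4555 0.0324 0.037 ]
t 2.75 tcp [0.4411 0.0333 0.2834] F [-0.4  0.1  0. ] w 0.08548090762839175
toolx yaw 0.33559450588280304 z [ 2.e-04 -0.e+00 -1.e+00]
shift [ 27.6 256.2  83.4]
turn [ 0.   -0.01  5.84]
turn [ 1.0000e-02  0.0000e+00 -1.7416e+02]
```

Breaker: (0.4705,-0.2227), yaw −5.8°. Socket: (0.4535,0.0344), yaw −5.8°. The sizes agree, at 73x35 and 127x65 mm, and the top view agrees within 3 mm. Now I go above the breaker.

Request:
step_arm(moves=[{"rx":0,"ry":0,"rz":0,"dx":4.5,"dy":42.7,"dz":14,"gripper":1},{"rx":0,"ry":0,"rz":0,"dx":4.5,"dy":42.7,"dz":14,"gripper":1},{"rx":0,"ry":0,"rz":0,"dx":4.5,"dy":42.7,"dz":14,"gripper":1},{"rx":0,"ry":0,"rz":0,"dx":4.5,"dy":42.7,"dz":14,"gripper":1},{"rx":0,"ry":0,"rz":0,"dx":4.5,"dy":42.7,"dz":14,"gripper":1},{"rx":0,"ry":0,"rz":0,"dx":4.5,"dy":42.7,"dz":14,"gripper":1},{"rx":0,"ry":0,"rz":6.1,"dx":0,"dy":0,"dz":0,"gripper":1},{"rx":0,"ry":0,"rz":0,"dx":0,"dy":0,"dz":0,"gripper":1},{"rx":0,"ry":0,"rz":0,"dx":0,"dy":0,"dz":0,"gripper":1}])

```text
clock: 3.88
tcp_pos: [0.4682, -0.224, 0.1994]
orientation: [3.137, -0.162, 0.0]
contact_force: [-0.2, 0.2, 0.8]
grip_width: 0.0854
gripper_force: 0.0
```

```bash
python3 - <<'E'
from h import *
plan([.4705,-.2227,.039],-5.8)
E
```

```text
t 3.875 tcp [ 0.4682 -0.224   0.1994] F [-0.2  0.2  0.8] w 0.08541785947366515
toolx yaw -5.9126840561649825 z [-0.e+00 -2.e-04 -1.e+00]
shift [  2.1  -1.6 160.4]
turn [ 0.01 -0.   -0.11]
turn [-0.0000e+00 -2.0000e-02  1.7989e+02]
```

Request:
step_arm(moves=[{"rx":0,"ry":0,"rz":0,"dx":2.1,"dy":-1.6,"dz":30,"gripper":1},{"rx":0,"ry":0,"rz":0,"dx":0,"dy":0,"dz":35,"gripper":1},{"rx":0,"ry":0,"rz":0,"dx":0,"dy":0,"dz":35,"gripper":1},{"rx":0,"ry":0,"rz":0,"dx":0,"dy":0,"dz":30,"gripper":1},{"rx":0,"ry":0,"rz":0,"dx":0,"dy":0,"dz":20,"gripper":1},{"rx":0,"ry":0,"rz":0,"dx":0,"dy":0,"dz":10,"gripper":1},{"rx":0,"ry":0,"rz":0,"dx":0,"dy":0,"dz":0,"gripper":1},{"rx":0,"ry":0,"rz":0,"dx":0,"dy":0,"dz":0,"gripper":-1},{"rx":0,"ry":0,"rz":0,"dx":0,"dy":0,"dz":0,"gripper":-1},{"rx":0,"ry":0,"rz":0,"dx":0,"dy":0,"dz":0,"gripper":-1},{"rx":0,"ry":0,"rz":0,"dx":0,"dy":0,"dz":0,"gripper":-1},{"rx":0,"ry":0,"rz":0,"dx":0,"dy":0,"dz":0,"gripper":-1},{"rx":0,"ry":0,"rz":0,"dx":0,"dy":0,"dz":0,"gripper":-1}], grip_force=50)

```text
clock: 5.5
tcp_pos: [0.4712, -0.2228, 0.04]
orientation: [3.137, -0.166, 0.002]
contact_force: [-1.0, 0.1, 5.2]
grip_width: 0.0355
gripper_force: 50.7
```

```bash
python3 - <<'E'
from h import *
print(r.get_obs()["gripper_force"]);plan([.4535,.0344,.2],-5.8)
E
```

```text
50.68139210343361
t 5.5 tcp [ 0.4712 -0.2228  0.04  ] F [-1.   0.1  5.2] w 0.035530704961821154
toolx yaw -6.050216661816513 z [ 1.e-03 -6.e-04 -1.e+00]
shift [ -44.5 -253.8 -160.2]
turn [ 0.03 -0.06 -0.25]
turn [-1.0000e-01 -4.0000e-02  1.7975e+02]
```

Gripped at 35.5 mm wide with 50 N, so this is the right breaker. I lift and carry it over the socket.

Request:
step_arm(moves=[{"rx":0,"ry":0,"rz":0,"dx":0,"dy":0,"dz":-15,"gripper":-1},{"rx":0,"ry":0,"rz":0,"dx":0,"dy":0,"dz":-40,"gripper":-1},{"rx":0,"ry":0,"rz":0,"dx":0,"dy":0,"dz":-40,"gripper":-1},{"rx":0,"ry":0,"rz":0,"dx":0,"dy":0,"dz":-40,"gripper":-1},{"rx":0,"ry":0,"rz":0,"dx":0,"dy":0,"dz":-25,"gripper":-1},{"rx":0,"ry":0,"rz":0,"dx":0,"dy":0,"dz":0,"gripper":-1},{"rx":0,"ry":0,"rz":0,"dx":-4,"dy":-24,"dz":0,"gripper":-1},{"rx":0,"ry":0,"rz":0,"dx":-7,"dy":-40,"dz":0,"gripper":-1},{"rx":0,"ry":0,"rz":0,"dx":-7,"dy":-40,"dz":0,"gripper":-1},{"rx":0,"ry":0,"rz":0,"dx":-7,"dy":-40,"dz":0,"gripper":-1},{"rx":0,"ry":0,"rz":0,"dx":-7,"dy":-40,"dz":0,"gripper":-1},{"rx":0,"ry":0,"rz":0,"dx":-7,"dy":-40,"dz":0,"gripper":-1},{"rx":0,"ry":0,"rz":0,"dx":-5,"dy":-30,"dz":0,"gripper":-1},{"rx":0,"ry":0,"rz":0,"dx":0,"dy":0,"dz":0,"gripper":-1},{"rx":0,"ry":0,"rz":0,"dx":0,"dy":0,"dz":0,"gripper":-1}])

```text
clock: 7.38
tcp_pos: [0.4531, 0.034, 0.1985]
orientation: [3.137, -0.166, -0.003]
contact_force: [-0.2, -0.7, -1.8]
grip_width: 0.0352
gripper_force: 50.4
```

```bash
python3 - <<'E'
from h import *
print(r.get_obs()["gripper_force"]);plan([.4542,.0344,.15],-5.8)
c=cam("wrist");f=r.grab_frame("wrist");s=r.grab_frame("scene");np.savez("w4.npz",K=c[0],R=c[1],t=c[2]);cv2.imwrite("pics/w4.png",f)
cv2.imwrite("pics/v4.png",np.hstack([cv2.resize(f[100:340,160:360],(400,480)),cv2.resize(s[150:270,140:240],(400,480))]))
E
```

```text
50.43893247842789
t 7.375 tcp [0.4531 0.034  0.1985] F [-0.2 -0.7 -1.8] w 0.035248027199614
toolx yaw -6.057984790727802 z [-1.7e-03 -6.0e-04 -1.0e+00]
shift [ 1.2 -0.5 48.5]
turn [ 0.04  0.09 -0.26]
turn [ 1.5000e-01 -7.0000e-02  1.7974e+02]
```

View pics/v4.png

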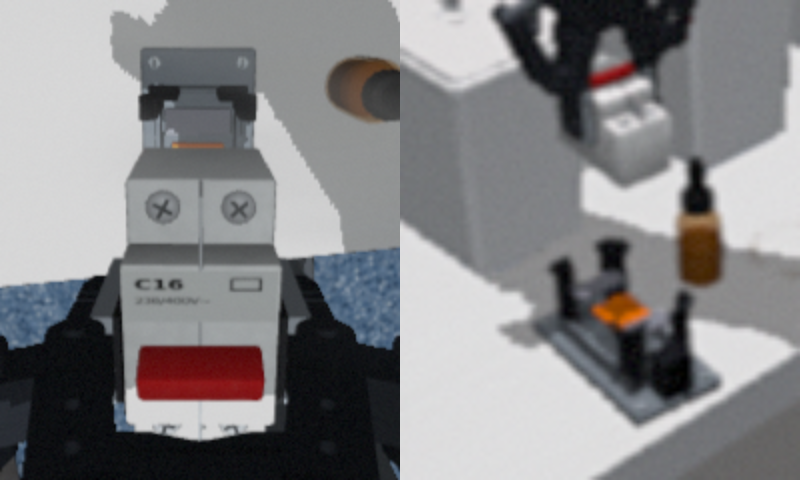

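Left: the breaker is square in the hand and parallel to the socket plate below. Right: it hangs upright above the socket. I'll check the alignment numerically from this view.

```bash
python3 - <<'E'
from h import *
d=np.load("w4.npz");c=(d["K"],d["R"],d["t"])
o=r.get_obs();a=np.radians(-6.0);ex=np.array([np.cos(a),np.sin(a)]);ey=np.array([-ex[1],ex[0]])
T=o["tcp_pos"][:2]
def L(u,v,z): p=ray(c,160+u/2,100+v/2,z)[:2]-T; return (p@ex*1000).round(1),(p@ey*1000).round(1)
for n,u,v,z in[("topL",127,179,.1985),("topR",275,179,.1985),("botL",139,150,.1585),("botR",263,150,.1585),("plTL",141,49,.008),("plTR",256,49,.008),("plBotL",141,86,.008),("padL",163,108,.046),("padR",230,108,.046)]: print(n,L(u,v,z))
S=np.array([.4535,.0344])-T;print("sock est",S@ex*1000,S@ey*1000)
E
```

```text
topL (np.float64(36.0), np.float64(17.8))
topR (np.float64(36.0), np.float64(-17.1))
botL (np.float64(35.0), np.float64(19.4))
botR (np.float64(34.9), np.float64(-18.9))
plTL (np.float64(63.3), np.float64(33.7))
plTR (np.float64(63.2), np.float64(-31.6))
plBotL (np.float64(42.6), np.float64(34.3))
padL (np.float64(34.5), np.float64(19.3))
padR (np.float64(34.4), np.float64(-15.1))
sock est 0.009450728940442065 0.8452937775400396
```

Needs about +1 mm in x and −0.8 mm in tool y. I descend to just above the pads, slowing through the guides.

Request:
step_arm(moves=[{"rx":0,"ry":0,"rz":-0.2,"dx":1,"dy":-0.8,"dz":20,"gripper":-1},{"rx":0,"ry":0,"rz":0,"dx":0,"dy":0,"dz":25,"gripper":-1},{"rx":0,"ry":0,"rz":0,"dx":0,"dy":0,"dz":20,"gripper":-1},{"rx":0,"ry":0,"rz":0,"dx":0,"dy":0,"dz":10,"gripper":-1},{"rx":0,"ry":0,"rz":0,"dx":0,"dy":0,"dz":0,"gripper":-1},{"rx":0,"ry":0,"rz":0,"dx":0,"dy":0,"dz":0,"gripper":-1}])

```text
clock: 8.22
tcp_pos: [0.4554, 0.0354, 0.1249]
orientation: [-3.137, 0.161, -0.002]
contact_force: [-0.0, 0.5, -1.8]
grip_width: 0.0352
gripper_force: 50.4
```

```bash
python3 - <<'E'
from h import *
plan([.4542,.0347,.086],-5.8)
s=r.grab_frame("scene");w=r.grab_frame("wrist")
cv2.imwrite("pics/v5.png",np.hstack([cv2.resize(w[100:340,160:360],(400,480)),cv2.resize(s[150:270,140:240],(400,480))]))
E
```

```text
t 8.225 tcp [0.4554 0.0354 0.1249] F [-0.   0.5 -1.8] w 0.03515813709439105
toolx yaw -5.867755474870411 z [ 1.2e-03  1.0e-04 -1.0e+00]
shift [-1.1  0.8 38.9]
turn [-0.01 -0.07 -0.07]
turn [-1.0000e-01  2.0000e-02  1.7993e+02]
```

View pics/v5.png

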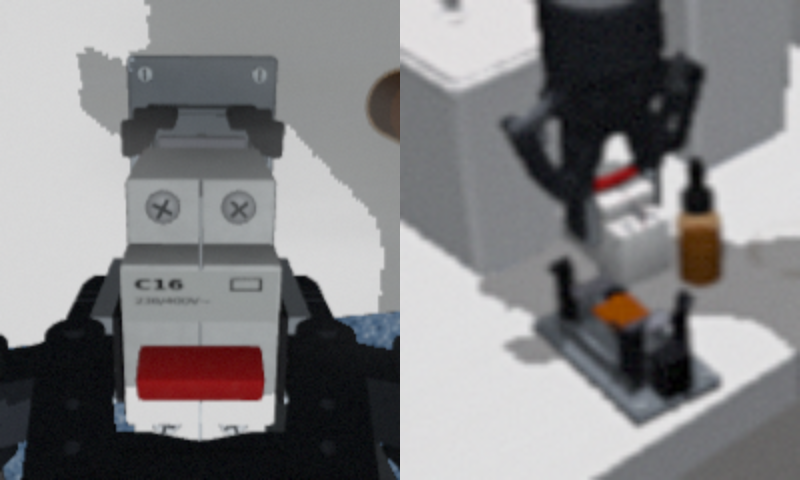

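Both views show the breaker just above the guides. I'll repeat the lateral check with rays here, at plate crop px 127–278.

```bash
python3 - <<'E'
from h import *
c=cam("wrist");o=r.get_obs();z=o["tcp_pos"][2]
a=np.radians(-5.9);ex=np.array([np.cos(a),np.sin(a)]);ey=np.array([-ex[1],ex[0]]);T=o["tcp_pos"][:2]
def L(u,v,z): p=ray(c,160+u/2,100+v/2,z)[:2]-T; return (p@ex*1000).round(1),(p@ey*1000).round(1)
print(T,z)
for n,u,v,h in[("topL",127,179,z),("topR",275,179,z),("botL",139,150,z-.04),("botR",263,150,z-.04),("plTL",127,56,.008),("plTR",278,56,.008),("guideL",121,130,.063),("guideR",285,130,.063),("guidInL",172,125,.063),("guideInR",235,125,.063)]: print(n,L(u,v,h))
E
```

```text
[0.45539103 0.03543548] 0.12503048743832737
topL (np.float64(36.4), np.float64(17.5))
topR (np.float64(36.4), np.float64(-17.4))
botL (np.float64(35.5), np.float64(19.1))
botR (np.float64(35.5), np.float64(-19.3))
plTL (np.float64(61.9), np.float64(31.9))
plTR (np.float64(62.0), np.float64(-33.8))
guideL (np.float64(38.2), np.float64(27.7))
guideR (np.float64(38.2), np.float64(-29.4))
guidInL (np.float64(39.9), np.float64(9.9))
guideInR (np.float64(40.0), np.float64(-11.9))
```

Request:
step_arm(moves=[{"rx":0,"ry":0,"rz":0,"dx":-1,"dy":0.8,"dz":10,"gripper":-1},{"rx":0,"ry":0,"rz":0,"dx":0,"dy":0,"dz":8,"gripper":-1},{"rx":0,"ry":0,"rz":0,"dx":0,"dy":0,"dz":6,"gripper":-1},{"rx":0,"ry":0,"rz":0,"dx":0,"dy":0,"dz":4,"gripper":-1},{"rx":0,"ry":0,"rz":0,"dx":0,"dy":0,"dz":4,"gripper":-1},{"rx":0,"ry":0,"rz":0,"dx":0,"dy":0,"dz":0,"gripper":-1},{"rx":0,"ry":0,"rz":0,"dx":0,"dy":0,"dz":0,"gripper":-1}])

```text
clock: 9.2
tcp_pos: [0.4539, 0.0347, 0.0924]
orientation: [-3.137, 0.16, -0.0]
contact_force: [0.2, 0.5, -0.7]
grip_width: 0.0351
gripper_force: 50.4
```

```bash
python3 - <<'E'
from h import *
plan([.4542,.0347,.086],-5.8)
E
```

```text
t 9.2 tcp [0.4539 0.0347 0.0924] F [ 0.2  0.5 -0.7] w 0.03513925142175141
toolx yaw -5.850808744548978 z [ 3.e-04  0.e+00 -1.e+00]
shift [0.3 0.  6.4]
turn [-0.   -0.02 -0.05]
turn [-3.0000e-02  0.0000e+00  1.7995e+02]
```

It is in the guides with no side force. I step down by 1 mm to the pads.

Request:
step_arm(moves=[{"rx":0,"ry":0,"rz":0,"dx":0,"dy":0,"dz":2,"gripper":-1},{"rx":0,"ry":0,"rz":0,"dx":0,"dy":0,"dz":2,"gripper":-1},{"rx":0,"ry":0,"rz":0,"dx":0,"dy":0,"dz":1,"gripper":-1},{"rx":0,"ry":0,"rz":0,"dx":0,"dy":0,"dz":1,"gripper":-1},{"rx":0,"ry":0,"rz":0,"dx":0,"dy":0,"dz":0,"gripper":-1},{"rx":0,"ry":0,"rz":0,"dx":0,"dy":0,"dz":0,"gripper":-1}])

```text
clock: 9.95
tcp_pos: [0.4538, 0.0347, 0.0863]
orientation: [-3.137, 0.16, -0.0]
contact_force: [0.6, -0.1, -2.2]
grip_width: 0.0356
gripper_force: 50.4
```

Request:
step_arm(moves=[{"rx":0,"ry":0,"rz":0,"dx":0,"dy":0,"dz":1,"gripper":-1},{"rx":0,"ry":0,"rz":0,"dx":0,"dy":0,"dz":0,"gripper":-1}])

```text
clock: 10.2
tcp_pos: [0.4538, 0.0348, 0.0854]
orientation: [3.137, -0.16, 0.0]
contact_force: [-0.6, 0.2, 0.8]
grip_width: 0.0356
gripper_force: 50.7
```

Request:
step_arm(moves=[{"rx":0,"ry":0,"rz":0,"dx":0,"dy":0,"dz":1,"gripper":-1},{"rx":0,"ry":0,"rz":0,"dx":0,"dy":0,"dz":0,"gripper":-1}])

```text
clock: 10.45
tcp_pos: [0.4538, 0.0348, 0.0843]
orientation: [-3.137, 0.16, -0.0]
contact_force: [-0.0, -0.0, 1.2]
grip_width: 0.0352
gripper_force: 50.7
```

Request:
step_arm(moves=[{"rx":0,"ry":0,"rz":0,"dx":0,"dy":0,"dz":1,"gripper":-1},{"rx":0,"ry":0,"rz":0,"dx":0,"dy":0,"dz":0,"gripper":-1}])

```text
clock: 10.7
tcp_pos: [0.4539, 0.0347, 0.0833]
orientation: [-3.137, 0.16, -0.0]
contact_force: [-0.1, 0.8, 0.6]
grip_width: 0.0357
gripper_force: 50.7
```

Request:
step_arm(moves=[{"rx":0,"ry":0,"rz":0,"dx":0,"dy":0,"dz":1,"gripper":-1},{"rx":0,"ry":0,"rz":0,"dx":0,"dy":0,"dz":0,"gripper":-1}])

```text
clock: 10.95
tcp_pos: [0.4538, 0.0348, 0.0822]
orientation: [-3.137, 0.16, -0.0]
contact_force: [0.1, -0.9, 0.5]
grip_width: 0.0356
gripper_force: 50.7
```

Request:
step_arm(moves=[{"rx":0,"ry":0,"rz":0,"dx":0,"dy":0,"dz":1,"gripper":-1},{"rx":0,"ry":0,"rz":0,"dx":0,"dy":0,"dz":0,"gripper":-1}])

```text
clock: 11.2
tcp_pos: [0.4538, 0.0347, 0.0812]
orientation: [-3.137, 0.16, -0.0]
contact_force: [0.8, -0.5, 1.0]
grip_width: 0.0352
gripper_force: 50.7
```

Request:
step_arm(moves=[{"rx":0,"ry":0,"rz":0,"dx":0,"dy":0,"dz":1,"gripper":-1},{"rx":0,"ry":0,"rz":0,"dx":0,"dy":0,"dz":0,"gripper":-1}])

```text
clock: 11.45
tcp_pos: [0.4538, 0.0347, 0.0802]
orientation: [-3.137, 0.16, -0.0]
contact_force: [-0.7, -0.7, 0.3]
grip_width: 0.0356
gripper_force: 50.7
```

Request:
step_arm(moves=[{"rx":0,"ry":0,"rz":0,"dx":0,"dy":0,"dz":1,"gripper":-1},{"rx":0,"ry":0,"rz":0,"dx":0,"dy":0,"dz":0,"gripper":-1}])

```text
clock: 11.7
tcp_pos: [0.4538, 0.0348, 0.0793]
orientation: [3.137, -0.16, 0.0]
contact_force: [0.6, -0.9, 2.9]
grip_width: 0.0353
gripper_force: 51.0
```

Request:
step_arm(moves=[{"rx":0,"ry":0,"rz":0,"dx":0,"dy":0,"dz":1,"gripper":-1},{"rx":0,"ry":0,"rz":0,"dx":0,"dy":0,"dz":0,"gripper":-1}])

```text
clock: 11.95
tcp_pos: [0.4538, 0.0348, 0.0786]
orientation: [3.137, -0.16, 0.0]
contact_force: [-1.1, -0.7, 5.7]
grip_width: 0.0353
gripper_force: 51.5
```

Request:
step_arm(moves=[{"rx":0,"ry":0,"rz":0,"dx":0,"dy":0,"dz":1,"gripper":-1},{"rx":0,"ry":0,"rz":0,"dx":0,"dy":0,"dz":0,"gripper":-1}])

```text
clock: 12.2
tcp_pos: [0.4539, 0.0348, 0.0777]
orientation: [3.137, -0.16, 0.001]
contact_force: [-2.3, -0.1, 9.3]
grip_width: 0.0355
gripper_force: 51.8
```

Request:
step_arm(moves=[{"rx":0,"ry":0,"rz":0,"dx":0,"dy":0,"dz":1,"gripper":-1},{"rx":0,"ry":0,"rz":0,"dx":0,"dy":0,"dz":0,"gripper":-1}])

```text
clock: 12.45
tcp_pos: [0.4538, 0.0348, 0.0768]
orientation: [3.137, -0.16, 0.0]
contact_force: [-2.8, -0.8, 9.9]
grip_width: 0.0352
gripper_force: 51.8
```

The clip was met at about z=0.080 and the peak is being passed. I continue gently.

Request:
step_arm(moves=[{"rx":0,"ry":0,"rz":0,"dx":0,"dy":0,"dz":1,"gripper":-1},{"rx":0,"ry":0,"rz":0,"dx":0,"dy":0,"dz":0,"gripper":-1}])

```text
clock: 12.7
tcp_pos: [0.4539, 0.0348, 0.0758]
orientation: [3.137, -0.16, 0.001]
contact_force: [-1.8, -0.6, 9.0]
grip_width: 0.0353
gripper_force: 51.8
```

Request:
step_arm(moves=[{"rx":0,"ry":0,"rz":0,"dx":0,"dy":0,"dz":1,"gripper":-1},{"rx":0,"ry":0,"rz":0,"dx":0,"dy":0,"dz":0,"gripper":-1}])

```text
clock: 12.95
tcp_pos: [0.4538, 0.0348, 0.0746]
orientation: [3.137, -0.16, 0.001]
contact_force: [-0.9, -0.7, 6.8]
grip_width: 0.0355
gripper_force: 51.7
```

Request:
step_arm(moves=[{"rx":0,"ry":0,"rz":0,"dx":0,"dy":0,"dz":1,"gripper":-1},{"rx":0,"ry":0,"rz":0,"dx":0,"dy":0,"dz":0,"gripper":-1}])

```text
clock: 13.2
tcp_pos: [0.4539, 0.0348, 0.0734]
orientation: [3.138, -0.16, 0.001]
contact_force: [-0.5, -0.6, 4.1]
grip_width: 0.0354
gripper_force: 51.3
```

Request:
step_arm(moves=[{"rx":0,"ry":0,"rz":0,"dx":0,"dy":0,"dz":1,"gripper":-1},{"rx":0,"ry":0,"rz":0,"dx":0,"dy":0,"dz":0,"gripper":-1}])

```text
clock: 13.45
tcp_pos: [0.4538, 0.0348, 0.0722]
orientation: [-3.137, 0.16, -0.0]
contact_force: [0.9, 0.3, 1.2]
grip_width: 0.0353
gripper_force: 50.9
```

Request:
step_arm(moves=[{"rx":0,"ry":0,"rz":0,"dx":0,"dy":0,"dz":0.5,"gripper":-1},{"rx":0,"ry":0,"rz":0,"dx":0,"dy":0,"dz":0,"gripper":-1}])

```text
clock: 13.7
tcp_pos: [0.4538, 0.0347, 0.0717]
orientation: [-3.137, 0.16, -0.0]
contact_force: [1.1, 0.8, -0.3]
grip_width: 0.0355
gripper_force: 50.9
```

```bash
python3 - <<'E'
from h import *
plan()
for n in("scene","wrist","top"):
    f=r.grab_frame(n);cv2.imwrite(f"pics/{n}6.png",f);h=cv2.cvtColor(f,cv2.COLOR_BGR2HSV);m=cv2.inRange(h,(40,90,50),(85,255,255));p=np.argwhere(m>0);print(n,len(p),p.mean(0)[::-1] if len(p) else "")
E
```

```text
t 13.7 tcp [0.4538 0.0347 0.0717] F [ 1.1  0.8 -0.3] w 0.03546640835904643
toolx yaw -5.84746530110968 z [ 2.e-04  1.e-04 -1.e+00]
scene 59 [165.83050847 115.10169492]
wrist 0 
top 46 [241.65217391  49.5       ]
```

The force fell to the baseline, so the clip has snapped. I add a small margin press.

Request:
step_arm(moves=[{"rx":0,"ry":0,"rz":0,"dx":0,"dy":0,"dz":0.5,"gripper":-1},{"rx":0,"ry":0,"rz":0,"dx":0,"dy":0,"dz":0,"gripper":-1}])

```text
clock: 14.1
tcp_pos: [0.4538, 0.0348, 0.0713]
orientation: [-3.137, 0.16, -0.0]
contact_force: [1.6, 0.0, 1.9]
grip_width: 0.0354
gripper_force: 50.8
```

Request:
step_arm(moves=[{"rx":0,"ry":0,"rz":0,"dx":0,"dy":0,"dz":0.5,"gripper":-1},{"rx":0,"ry":0,"rz":0,"dx":0,"dy":0,"dz":0,"gripper":-1}])

```text
clock: 14.35
tcp_pos: [0.4538, 0.0348, 0.0712]
orientation: [3.137, -0.16, 0.0]
contact_force: [-0.0, -0.2, 7.0]
grip_width: 0.0355
gripper_force: 51.6
```

The hard stop is felt, at 7 N. I release and retreat straight up.

Request:
step_arm(moves=[{"rx":0,"ry":0,"rz":0,"dx":0,"dy":0,"dz":-0.7,"gripper":-1},{"rx":0,"ry":0,"rz":0,"dx":0,"dy":0,"dz":0,"gripper":0.4},{"rx":0,"ry":0,"rz":0,"dx":0,"dy":0,"dz":0,"gripper":0.4},{"rx":0,"ry":0,"rz":0,"dx":0,"dy":0,"dz":0,"gripper":0.4},{"rx":0,"ry":0,"rz":0,"dx":0,"dy":0,"dz":0,"gripper":0.4},{"rx":0,"ry":0,"rz":0,"dx":0,"dy":0,"dz":-10,"gripper":0.4},{"rx":0,"ry":0,"rz":0,"dx":0,"dy":0,"dz":-20,"gripper":0.4},{"rx":0,"ry":0,"rz":0,"dx":0,"dy":0,"dz":-40,"gripper":0.4},{"rx":0,"ry":0,"rz":0,"dx":0,"dy":0,"dz":-60,"gripper":0.4},{"rx":0,"ry":0,"rz":0,"dx":0,"dy":0,"dz":-60,"gripper":0.4},{"rx":0,"ry":0,"rz":0,"dx":0,"dy":0,"dz":0,"gripper":0.4},{"rx":0,"ry":0,"rz":0,"dx":0,"dy":0,"dz":0,"gripper":0.4}])

```text
clock: 15.85
tcp_pos: [0.4534, 0.0346, 0.2618]
orientation: [3.137, -0.16, 0.001]
contact_force: [-0.7, -0.6, 0.0]
grip_width: 0.0596
gripper_force: 0.0
```

```bash
python3 - <<'E'
from h import *
plan()
s=r.grab_frame("scene");w=r.grab_frame("wrist");g=proj(cam("wrist"),[.4535,.0344,.04]).astype(int)
u,v=g;b=max(0,v-60)
cv2.imwrite("pics/v7.png",np.hstack([cv2.resize(w[b:b+120,u-50:u+50],(400,480)),cv2.resize(s[170:266,160:240],(400,480))]))
E
```

```text
t 15.85 tcp [0.4534 0.0346 0.2618] F [-0.7 -0.6  0. ] w 0.05960910406880914
toolx yaw -5.850758546918049 z [ 6.e-04 -3.e-04 -1.e+00]
```

View pics/v7.png

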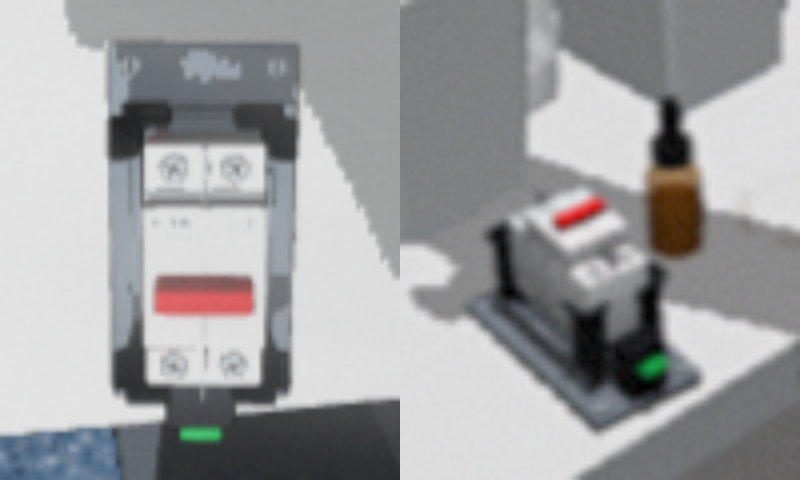

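The green flag is out, at (200,434) on the left and (653,365) on the right. The breaker is seated squarely in the bay, the gripper is clear, and the dropper hasn't moved. I'm handing the job in.

```bash
python3 -c "
from bench import r
print(r.hand_in())"
```

```text
the job is handed in; nothing more can be done
None
```

The breaker is seated upright and square in the bay and let go, the clip has snapped down with the green flag out, the wrist force readings while pressing stayed at about 10 N or less, and the job is handed in (no verdict was returned).

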